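# Slide the jar of crochet hooks home into its dock

### The arm

A 6-joint arm with a two-finger parallel gripper is mounted at the origin on a cart in front of the work surface, level with it; the furniture and walls round the work are solid. World frame = base frame: x ahead of the robot, y to its left, z up, the work surface at z = 0. Lengths are in m, angles in degrees, forces in N, time in s.
With the tool pointing down it reaches from about 0.35 to 0.875 m from the base axis. Payload 4.2 kg.
Tool frame: the origin (TCP) lies between the finger pads, 19 mm behind the fingertips; this is the grasp point; z points along the fingers, y is the line along which they close (so a half turn about z gives the same grasp; the last joint's range is limited). The gripper opens to 87 mm and grips with 3 to 60 N. Pads are 19 mm wide; open, the fingers measure 117 mm over their backs; the gripper's body (75 mm by 190 mm) begins 51 mm behind the grasp point.
Start: joints at [-61.215, 22.042, 0.453, 0, -68.411, -14.817], TCP at [0.151, -0.606, 0.241] pointing down, gripper open.
Joint ranges: [-179.83, 179.83], [-69.29, 118.12], [-61.27, 80.66], [-181.25, 117.63], [-171.15, -9.14], [-177.46, 177.46]. Speed limits (degrees/s): [159.86, 159.86, 180, 180, 180, 180].

### API

Orientations are given as a 3x3 rotation matrix whose columns are the frame's x, y, z axes.
In Python, from station import r gives the robot as it stands.
- The arm moves only by the shell command python3 steer.py, which reads ROWS from standard input. ROWS is a JSON list of rows, 1 to 8 of them, each an object with the fields finger_gap (the opening from 0.0 (shut) to 1.0 (fully open)), pos (a list: dx, dy, dz in fractions of the full range, 1 being 0.4 m), rot (a list: a rotation vector rx, ry, rz in a scale on which 1.0 is 120 degrees); a field left out counts as zero (the opening has to be given); each row is the pose to reach, as a shift and turn from the pose commanded when the command began, along the tool's axes at that moment; what a row does not reach only later rows make up. A row lasts 1/10 s, in which the tool goes at most 0.05 m and 8.59 degrees, less where a joint would pass 70% of its speed; a pose out of reach is approached as far as the arm can. The fingers move at their own pace and stop on an object; the grip force is fixed at half the most. Time passes only in rows, so rows that do not move let the fingers close. It prints the time, the measured TCP pose, the force, the opening and the grip force at its end. Input that does not fit is refused with a message, and nothing moves.
- r.sense(): the state, without advancing time (a new reading comes with each control period).
- r.capture(name): name is "scene" or "top" or "wrist"; returns a dict with "pixels" (400x640x3 uint8, red, green, blue), "z_map" (400x640 float32, m along the optical axis (not along the pixel's ray), 0 where there is no reading), "K" (3x3 intrinsics, pixels), "world_from_camera" (4x4, takes a point from camera to world coordinates). Camera axes: x right, y up, looking along -z (the intrinsics and any distortion apply to the point x, -y, -z); pixel columns grow to the right and rows downward; lengths in m; the calibration is good to about 2 mm. A picture is of the moment at which its call begins.
- r.finish_job(): hands the job in; it is judged then, once.
The state is a dict: "time_s": time; "joints": joint angles; "joint_velocities": joint speeds; "effort": joint torques, N m; "tcp_pos": TCP position; "ee_rot": TCP orientation; "wrist_force": force on the tool from outside, world axes, zero at the start; "moment": the same for the moment, N m; "gripper_width": opening from 0.0 (shut) to 1.0 (fully open); "gripper_force": force on a finger pad.
Only numpy, scipy, OpenCV 4.12 (cv2) and the standard library are available. Lean on these libraries where they do the work, as an engineer would, in place of code of your own. Each camera call takes 0.05 s, during which the arm holds its last target. There are 200 camera calls.

### The job

Push the glass jar of crochet hooks across the worktop into the open-fronted wooden dock until it stands fully home against the back board, upright and at rest. It is tall and narrow, so slide it without tipping it over; do not grip or lift it, and keep the fingers behind it rather than round it. Leave the jar of buttons, the teal thread spool and the beeswax where they are.

Things in the scene. Friction and masses are not known exactly. Their poses are not given: they have to be found in the camera images.
- hook_jar: Loose upright clear glass jar of crochet hooks that rise to 172 mm; the glass is 56 mm across (round, eight-sided) and 83 mm high, about 0.2 kg. Origin on its underside, 5 mm off its middle: use jar_axis. It slides when pushed in its lowest 20 mm, may tip when pushed higher up; an upright gripper's body would meet the rim, so lean it back 30 to 45 degrees, fingertips leading.
- jar_axis (a point): Middle of the jar's underside, on the axis of the glass; z up, height 0 when it stands on the worktop.
- dock: Pale wooden U-shaped dock fixed to the worktop, no floor: two side blocks (43 mm front to back, 30 mm wide, 34 mm high) and a back board (140 mm wide, 16 mm thick, 72 mm high, grey felt face). The bay between the blocks is 80 mm wide, open towards the robot and somewhat to the right; its mouth is about 41 mm in front of the back face. Origin as point bay_home.
- bay_home (a point): Point on the worktop in the bay where jar_axis stands when the jar touches the middle of the back face. Its x axis points into the bay (to the back board: away from the robot and somewhat to the left), y left along the board, z up. Back face at x = +0.028 to +0.029, mouth at x = -0.013, side blocks' inner faces at y = +-0.040, outer at +-0.070.
- button_jar: Bystander: jar of coloured buttons with a grey lid, 64 mm across, 90 mm high, standing left of the dock. Origin at the middle of its underside.
- teal_spool: Bystander: wooden spool of teal thread, 37 mm across, 50 mm high, standing right of the dock. Origin at the middle of its underside.
- beeswax: Bystander: flat yellow round of beeswax, 44 mm across, 14 mm high, lying left of the jar's way to the dock. Origin at the middle of its underside.

How it is judged (in metres and radians):
At the end, for the whole second after the job is handed in: The jar stands upright (within 0.06 rad) and still on the worktop inside the bay, between the side blocks, within 7 mm of touching the back board; bystanders are where they were (within 15 mm) (x of jar_axis in the frame of bay_home between -0.007 and 0.006 m and y of jar_axis in the frame of bay_home between -0.018 and 0.018 m and angle between hook_jar's own z axis and vertical below 0.06 rad and height (world z) of jar_axis below 0.004 m and linear speed of hook_jar below 0.01 m/s).
It fails at once if the jar is tipped by more than 0.3 rad (17 degrees) (angle between hook_jar's own z axis and vertical above 0.3 rad).
It fails at once if the jar is lifted off the worktop (its axis point above 12 mm) (height (world z) of jar_axis above 0.012 m).
It fails at once if the fingers touch the jar while straddling it (TCP within 22 mm of its axis, seen from above) instead of staying behind it (contact force between the fingers and hook_jar above 0.5 N and horizontal distance between the grasp point and jar_axis below 0.022 m).
It fails at once if the jar of buttons, the teal spool or the beeswax is moved by more than 15 mm (distance of any of button_jar, teal_spool, beeswax from where it was at the start of the episode above 0.015 m).
It also fails if it takes over 54 s, if anything falls off the work surface, if the arm or the gripper's body presses on something with over 40 N, if the wrist force passes 120 N, or if a joint passes its speed limit or range.

## Working session

There is one attempt and no reset: what is moved stays moved. The work goes in short steps, Python scripts to look and compute and a shell command to move; the robot and the scene stay as the last step left them, time stands still between calls to the robot, and variables do not carry over. Pictures are saved under pics/ and viewed, at most 13 in all, crops included, and the job is handed in when it is done.

```bash
ls; mkdir -p pics; python3 - <<'E'
from station import r
import cv2,numpy as np
for n in("scene","top"):
    c=r.capture(n); cv2.imwrite(f"pics/{n}0.png",c["pixels"][:,:,::-1]); np.savez(f"{n}0.npz",**c)
    print(n,c["K"].tolist(),c["world_from_camera"].round(3).tolist())
s=r.sense();print(s["time_s"],s["tcp_pos"],np.round(s["ee_rot"],3).tolist(),s["gripper_width"])
E
```

```text
pics
station.py
steer.py
scene [[461.7807106727311, 0.0, 321.6741221782389], [0.0, 461.7807106727311, 192.35327095415994], [0.0, 0.0, 1.0]] [[0.795, 0.294, -0.531, 0.206], [-0.607, 0.396, -0.69, -0.57], [0.007, 0.87, 0.493, 0.453], [0.0, 0.0, 0.0, 1.0]]
top [[494.50912911374616, 0.0, 326.32201299791546], [0.0, 494.50912911374616, 195.40548458307686], [0.0, 0.0, 1.0]] [[0.028, 0.993, -0.111, 0.542], [-1.0, 0.029, 0.01, 0.008], [0.013, 0.111, 0.994, 0.869], [0.0, 0.0, 0.0, 1.0]]
0.1 [ 0.15076853 -0.60602554  0.24028049] [[-0.97, -0.241, -0.001], [-0.241, 0.97, 0.002], [0.0, 0.002, -1.0]] 1.001763869367201
```

View pics/scene0.png

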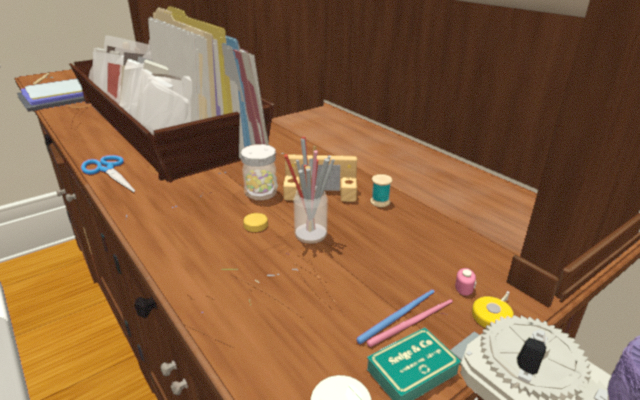

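View pics/top0.png

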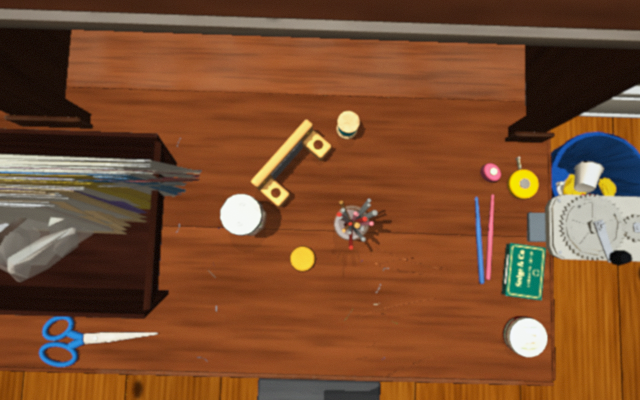

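The scene view shows the hook jar at about (311,235), the dock behind it at (320,180), the wax at (256,222), the button jar at (259,172) and the spool at (381,190). In the top view the dock is at (290,162) and the jar at (352,223). I'll enlarge the top and scene crops.

```bash
python3 - <<'E'
import cv2,numpy as np
a=cv2.imread("pics/top0.png")[105:275,210:400]; a=cv2.resize(a,None,fx=3.5,fy=3.5,interpolation=cv2.INTER_CUBIC)
b=cv2.imread("pics/scene0.png")[130:250,240:400]; b=cv2.resize(b,None,fx=5,fy=5,interpolation=cv2.INTER_CUBIC)
cv2.imwrite("pics/top1.png",a);cv2.imwrite("pics/scene1.png",b)
E
```

```text
(no output)
```

View pics/top1.png

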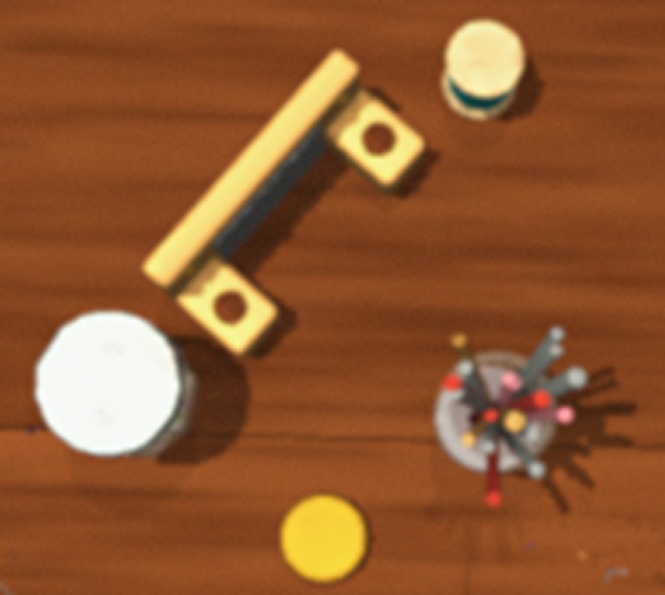

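View pics/scene1.png

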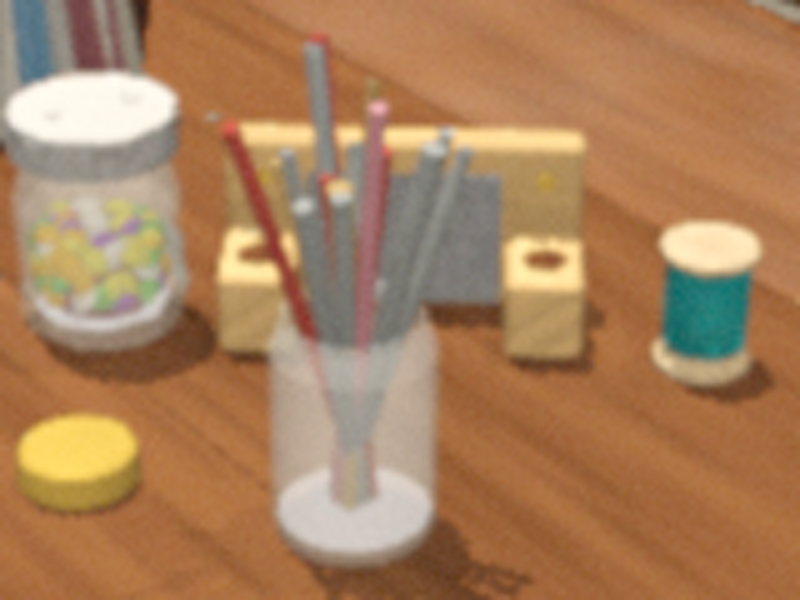

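The top crop gives the rim centre at about (495,411). The block front corners are (278,312) and (243,355) on the left, (388,188) and (425,145) on the right. The board's top front edge runs (360,72)–(167,287). In the scene crop the underside centre is about (354,521).

```bash
cat > h.py <<'E'
import numpy as np
def ray(c,u,v,z):
    K=c["K"];T=c["world_from_camera"]
    d=T[:3,:3]@np.array([(u-K[0,2])/K[0,0],-(v-K[1,2])/K[1,1],-1]);o=T[:3,3]
    return (o+d*(z-o[2])/d[2])[:2]
def proj(c,p):
    K=c["K"];T=c["world_from_camera"];q=T[:3,:3].T@(np.array(p)-T[:3,3]);q=K@[q[0],-q[1],-q[2]];return q[:2]/q[2]
E
python3 - <<'E'
from h import *
t=np.load("top0.npz");s=np.load("scene0.npz")
T=lambda u,v,z:ray(t,210+u/3.5,105+v/3.5,z)
S=lambda u,v,z:ray(s,240+u/5,130+v/5,z)
print("jar",T(495.5,411,.083),S(354,521,0))
li,lo,ri,ro=[T(*p,.034) for p in((278,312),(243,355),(388,188),(425,145))]
print("inner w",np.linalg.norm(li-ri),np.linalg.norm(lo-ro))
bl,br=T(167,287,.072),T(360,72,.072)
print("board len",np.linalg.norm(bl-br))
for a,b in((lo,ro),(bl,br)):
    y=(a-b)/np.linalg.norm(a-b);print("yaw",np.degrees(np.arctan2(-y[0],y[1])))
y=(lo-ro)/np.linalg.norm(lo-ro)+(bl-br)/np.linalg.norm(bl-br);y/=np.linalg.norm(y);x=np.array([y[1],-y[0]])
m=(li+ri+lo+ro)/4;b=(bl+br)/2
print("mouth",m,"home from mouth",m+.013*x,"from board",b-.0285*x,"x",x)
# scene check: block bottoms front corners inner/outer
for p in((220,350),(505,352),(582,357)):print("scene blk",S(*p,0))
print("exp lo,ri,ro",lo,ri,ro)
print("wax",T(323,538,.014),"but",T(108,383,.09),"spool",T(484,62,.05))
E
```

```text
jar [ 0.58834266 -0.04085901] [ 0.59069244 -0.04042288]
inner w 0.08110389364073031 0.13599774909250878
board len 0.1355255166100208
yaw 51.196054742260486
yaw 50.50095390792554
mouth [0.6676347  0.03654913] home from mouth [0.67584255 0.04663036] from board [0.67636122 0.04677442] x [0.63137304 0.77547926]
scene blk [0.61745233 0.08388091]
scene blk [0.70494418 0.01694246]
scene blk [ 0.72636197 -0.00370692]
exp lo,ri,ro [0.61477983 0.07881533] [0.69880539 0.01112028] [ 0.72076217 -0.00640868]
wax [0.52776544 0.0379382 ] but [0.59553493 0.13423786] spool [ 0.75910471 -0.03359823]
```

```bash
cat >> h.py <<'E'
from scipy.spatial.transform import Rotation as R
JAR=np.array([.589,-.0407]);HOME=np.array([.6762,.0468])
def target(yaw,lean):
    y=np.radians(yaw);l=np.radians(lean);d=np.array([np.cos(y),np.sin(y),0])
    z=np.sin(l)*d-np.cos(l)*np.array([0,0,1]);Y=np.array([-np.sin(y),np.cos(y),0]);return np.c_[np.cross(Y,z),Y,z]
def move(s,p,Rt):
    A=np.array(s["ee_rot"]);return (A.T@(np.array(p)-s["tcp_pos"])).round(4),R.from_matrix(A.T@Rt).as_rotvec(degrees=True).round(2)
E
python3 - <<'E'
from h import *
from station import r
t=np.load("top0.npz");Z=t["z_map"];K=t["K"];T=t["world_from_camera"]
v,u=np.mgrid[:400,:640];P=np.stack([(u-K[0,2])/K[0,0]*Z,-(v-K[1,2])/K[1,1]*Z,-Z],-1)@T[:3,:3].T+T[:3,3]
P=P[Z>0]
m=(P[:,0]<.6)&(P[:,1]<-.12)&(P[:,1]>-.65)
for y0 in np.arange(-.65,-.12,.1):
  print(round(y0,2),[round(float(P[m&(abs(P[:,1]-y0-.05)<.05)&(abs(P[:,0]-x0)<.05)][:,2].max(initial=-9)),2) for x0 in(.25,.35,.45,.55)])
u=np.array([np.cos(np.radians(46)),np.sin(np.radians(46))])
p=np.r_[JAR-.11*u,.2];print(p,*move(r.sense(),p,target(48,40)))
E
```

```text
-0.65 [-9.0, -9.0, -9.0, -9.0]
-0.55 [-9.0, -9.0, -9.0, 0.13]
-0.45 [-9.0, 0.04, 0.04, 0.13]
-0.35 [-9.0, 0.04, 0.04, 0.03]
-0.25 [-9.0, 0.0, 0.01, 0.0]
-0.15 [-9.0, 0.0, 0.0, 0.0]
[ 0.51258758 -0.11982738  0.2       ] [-0.4684  0.3845  0.041 ] [-11.77 -38.77 -32.67]
```

The rows are not in the units I measure in: shifts go in shares of 0.4 m and turns go in shares of 120 degrees. I convert before sending: -0.25 m / 0.4 = -0.625, -0.22 m / 0.4 = -0.55, -20 degrees / 120 = -0.1667.

```bash
echo '[{"finger_gap": 0.35, "pos": [-0.1, 0.0825, 0]}, {"finger_gap": 0.35, "pos": [-0.2, 0.165, 0], "rot": [-0.0083, -0.025, -0.0167]}, {"finger_gap": 0.35, "pos": [-0.2875, 0.2375, 0], "rot": [-0.0167, -0.05, -0.0417]}, {"finger_gap": 0.35, "pos": [-0.375, 0.3125, 0], "rot": [-0.025, -0.075, -0.0667]}, {"finger_gap": 0.35, "pos": [-0.4625, 0.3875, 0], "rot": [-0.0333, -0.1083, -0.0917]}, {"finger_gap": 0.35, "pos": [-0.55, 0.4625, 0], "rot": [-0.0417, -0.1417, -0.1167]}, {"finger_gap": 0.35, "pos": [-0.625, 0.525, 0.025], "rot": [-0.05, -0.1667, -0.1417]}, {"finger_gap": 0.35, "pos": [-0.625, 0.525, 0.025], "rot": [-0.05, -0.1667, -0.1417]}]' | python3 steer.py
python3 - <<'E'
from h import *
from station import r
s=r.sense();print(s["joints"]);print(*move(s,[.5126,-.1198,.2],target(48,40)))
E
```

```text
time_s: 0.9
tcp_pos: [0.3434, -0.3392, 0.2301]
ee_rot: [[-0.804, -0.527, 0.274], [-0.478, 0.848, 0.229], [-0.354, 0.053, -0.934]]
wrist_force: [-0.1, -0.7, -0.5]
gripper_width: 0.388
gripper_force: 0.0
[-39.13541418   9.67216019 -12.84323166 -22.76413504 -65.13731794
 -10.31667102]
[-0.2302  0.0953  0.1248] [ -5.56 -18.7  -15.53]
```

Scaled: -0.23 m / 0.4 = -0.575, -0.205 m / 0.4 = -0.5125, -18.7 degrees / 120 = -0.1558.

```bash
echo '[{"finger_gap": 0.35, "pos": [-0.0825, 0.035, 0.045], "rot": [-0.0083, -0.025, -0.0167]}, {"finger_gap": 0.35, "pos": [-0.17, 0.07, 0.0925], "rot": [-0.0167, -0.05, -0.0417]}, {"finger_gap": 0.35, "pos": [-0.26, 0.1075, 0.14], "rot": [-0.025, -0.075, -0.0667]}, {"finger_gap": 0.35, "pos": [-0.35, 0.145, 0.19], "rot": [-0.0333, -0.1, -0.0833]}, {"finger_gap": 0.35, "pos": [-0.44, 0.1825, 0.24], "rot": [-0.0417, -0.125, -0.1083]}, {"finger_gap": 0.35, "pos": [-0.5125, 0.2125, 0.2775], "rot": [-0.0458, -0.1417, -0.1167]}, {"finger_gap": 0.35, "pos": [-0.575, 0.2375, 0.3125], "rot": [-0.0467, -0.1558, -0.1292]}, {"finger_gap": 0.35, "pos": [-0.575, 0.2375, 0.3125], "rot": [-0.0467, -0.1558, -0.1292]}]' | python3 steer.py
cat > st.py <<'E'
import sys
from h import *
from station import r
s=r.sense();p=[float(a) for a in sys.argv[1:4]]
u=np.array([np.cos(np.radians(46)),np.sin(np.radians(46))])
print(np.round(s["joints"],1));print(*move(s,p,target(float(sys.argv[4]),40)))
E
python3 st.py .5126 -.1198 .023 48
```

```text
time_s: 1.7
tcp_pos: [0.5132, -0.1222, 0.1988]
ee_rot: [[-0.515, -0.743, 0.429], [-0.57, 0.67, 0.476], [-0.641, 0.001, -0.768]]
wrist_force: [-0.8, -0.2, 0.4]
gripper_width: 0.355
gripper_force: 0.0
[-19.8  13.1 -13.4 -45.7 -56.    1.8]
[0.1116 0.0019 0.1359] [-0.   -0.16 -0.07]
```

Scaled: 0.136 m / 0.4 = 0.34, 0.131 m / 0.4 = 0.3275.

```bash
echo '[{"finger_gap": 0.35, "pos": [0.05, 0, 0.0625]}, {"finger_gap": 0.35, "pos": [0.105, 0, 0.1325]}, {"finger_gap": 0.35, "pos": [0.1625, 0, 0.2025]}, {"finger_gap": 0.35, "pos": [0.2125, 0.0025, 0.265]}, {"finger_gap": 0.35, "pos": [0.25, 0.0025, 0.3075]}, {"finger_gap": 0.35, "pos": [0.2675, 0.0025, 0.3275]}, {"finger_gap": 0.35, "pos": [0.28, 0.005, 0.34]}, {"finger_gap": 0.35, "pos": [0.28, 0.005, 0.34]}]' | python3 steer.py
python3 st.py .5126 -.1198 .023 48
python3 - <<'E'
from station import r
import cv2,numpy as np
o=[]
for n,(y,x) in(("scene",(130,230)),("top",(110,250))):
    c=r.capture(n);np.savez(f"{n}1.npz",**c)
    o.append(cv2.resize(c["pixels"][y:y+140,x:x+190,::-1],None,fx=3 if 0 else 2.1*2,fy=4.2,interpolation=cv2.INTER_CUBIC))
cv2.imwrite("pics/s2.png",o[0]);cv2.imwrite("pics/t2.png",o[1])
E
```

```text
time_s: 2.5
tcp_pos: [0.5119, -0.1224, 0.0236]
ee_rot: [[-0.515, -0.741, 0.431], [-0.569, 0.672, 0.474], [-0.64, -0.001, -0.768]]
wrist_force: [-0.9, 0.6, 0.7]
gripper_width: 0.349
gripper_force: 0.0
[-23.6  29.8 -18.4 -59.4 -44.8  26.5]
[-0.0014  0.0012  0.002 ] [-0.18 -0.19 -0.12]
```

View pics/s2.png

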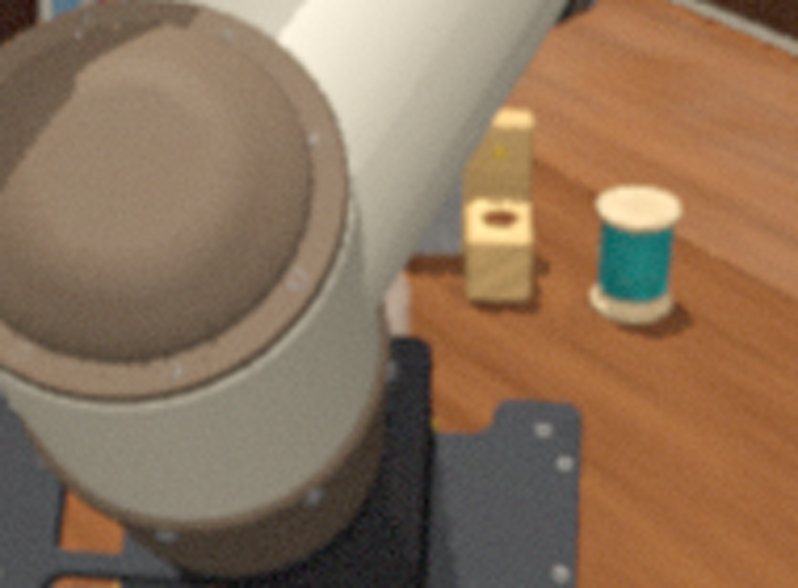

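The arm hides the jar in the scene view; only the right block (500,250) and the spool (638,255) are visible. Next, the top view.

View pics/t2.png

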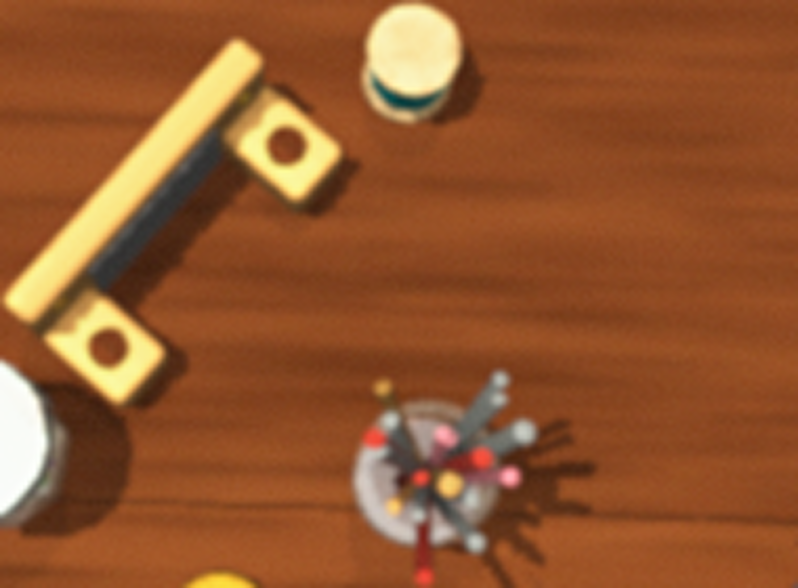

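Jar undisturbed with its rim centre at (427,474), and the arm is clear of it. Now I'll close up behind it.

```bash
python3 st.py .5557 -.0752 .023 48; python3 st.py .6472 .0157 .023 48
```

```text
[-23.6  29.7 -18.4 -59.4 -44.8  26.5]
[-0.0478 -0.0002  0.0424] [-0.27 -0.14  0.01]
[-23.6  29.7 -18.4 -59.4 -44.8  26.5]
[-0.1466 -0.007   0.1249] [-0.27 -0.14  0.01]
```

Scaled: -0.047 m / 0.4 = -0.1175, -0.043 m / 0.4 = -0.1075.

```bash
echo '[{"finger_gap": 0.35, "pos": [-0.02, 0, 0.0175]}, {"finger_gap": 0.35, "pos": [-0.04, 0, 0.035]}, {"finger_gap": 0.35, "pos": [-0.06, 0, 0.0525]}, {"finger_gap": 0.35, "pos": [-0.08, 0, 0.07]}, {"finger_gap": 0.35, "pos": [-0.095, 0, 0.085]}, {"finger_gap": 0.35, "pos": [-0.1075, 0, 0.095]}, {"finger_gap": 0.35, "pos": [-0.1175, 0, 0.1038]}, {"finger_gap": 0.35, "pos": [-0.1175, 0, 0.1038]}]' | python3 steer.py
python3 st.py .6472 .0157 .023 48
python3 - <<'E'
from station import r
import cv2
c=r.capture("top")
cv2.imwrite("pics/t3.png",cv2.resize(c["pixels"][120:270,240:430,::-1],None,fx=4,fy=4,interpolation=cv2.INTER_CUBIC))
E
```

```text
time_s: 3.4
tcp_pos: [0.5546, -0.0749, 0.0221]
ee_rot: [[-0.514, -0.742, 0.431], [-0.57, 0.671, 0.474], [-0.641, -0.002, -0.768]]
wrist_force: [-0.5, 0.2, -0.7]
gripper_width: 0.351
gripper_force: 0.0
[-16.8  30.6 -16.4 -60.9 -41.5  21.7]
[-0.0999 -0.0079  0.0821] [-0.16 -0.16 -0.03]
```

View pics/t3.png

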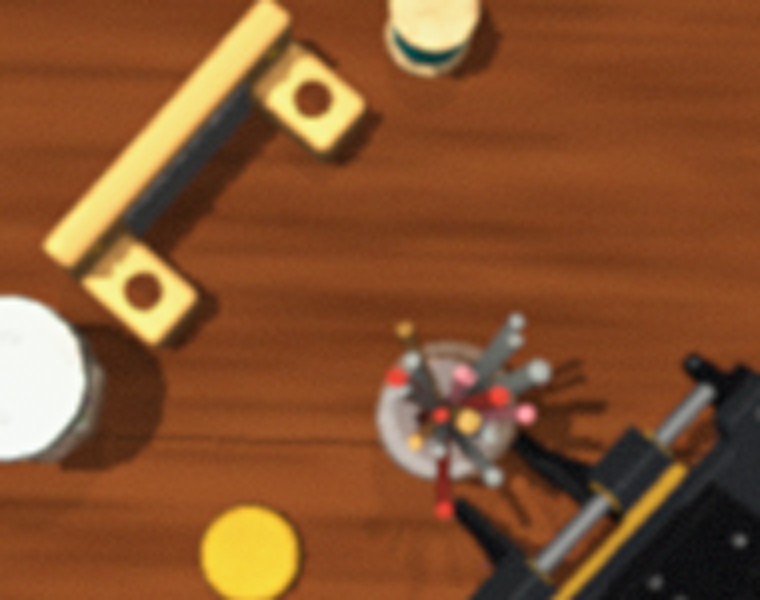

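The fingertips are just behind the jar at (520,440) and (458,505), centred on it. Pushing gently.

Scaled: -0.028 m / 0.4 = -0.07, -0.025 m / 0.4 = -0.0625.

```bash
echo '[{"finger_gap": 0.35, "pos": [-0.0075, 0, 0.0063]}, {"finger_gap": 0.35, "pos": [-0.015, 0, 0.0125]}, {"finger_gap": 0.35, "pos": [-0.0225, -0.0013, 0.0188]}, {"finger_gap": 0.35, "pos": [-0.0325, -0.0025, 0.0268]}, {"finger_gap": 0.35, "pos": [-0.0425, -0.0033, 0.035]}, {"finger_gap": 0.35, "pos": [-0.0525, -0.0043, 0.0433]}, {"finger_gap": 0.35, "pos": [-0.0625, -0.005, 0.0515]}, {"finger_gap": 0.35, "pos": [-0.07, -0.0058, 0.0578]}]' | python3 steer.py
python3 st.py .6472 .0157 .023 48
python3 - <<'E'
from station import r
import cv2
c=r.capture("top")
cv2.imwrite("pics/t4.png",cv2.resize(c["pixels"][120:270,240:430,::-1],None,fx=4,fy=4,interpolation=cv2.INTER_CUBIC))
E
```

```text
time_s: 4.25
tcp_pos: [0.5806, -0.0496, 0.0222]
ee_rot: [[-0.515, -0.741, 0.431], [-0.57, 0.671, 0.474], [-0.641, -0.002, -0.768]]
wrist_force: [-1.4, -0.7, -1.6]
gripper_width: 0.35
gripper_force: 0.4
[-13.1  31.3 -14.6 -61.  -39.8  18.3]
[-0.072  -0.0055  0.0591] [-0.17 -0.17 -0.06]
```

View pics/t4.png

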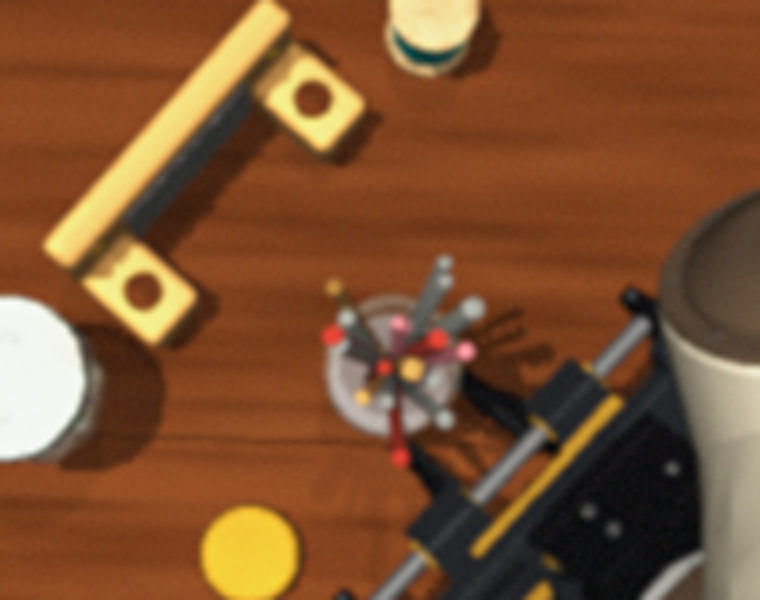

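The jar slid upright; its rim centre is now at (394,366), and the fingers are still behind it.

```bash
python3 - <<'E'
from h import *
from station import r
t=np.load("top1.npz");a=ray(t,240+394/4,120+366/4,.083);b=ray(t,240+446/4,120+411/4,.083)
s=r.sense();d=a-s["tcp_pos"][:2];print(a,b,np.linalg.norm(d),np.degrees(np.arctan2(d[1],d[0])))
X=np.array([.631,.7755]);Y=np.array([-.7755,.631]);e=a-HOME;print(e@X,e@Y)
p=HOME-d;print(p,move(s,[*p,.0225],target(48,40)))
E
```

```text
[ 0.60516181 -0.01963127] [ 0.58782829 -0.04075673] 0.038286438619591245 50.7957005958821
-0.09634255195096554 0.013171987287909925
[0.65199962 0.01713195] (array([-0.0745, -0.0081,  0.062 ]), array([-0.17, -0.14, -0.05]))
```

Scaled: -0.034 m / 0.4 = -0.085, -0.012 m / 0.4 = -0.03.

```bash
echo '[{"finger_gap": 0.35, "pos": [-0.0075, -0.0018, 0.0063]}, {"finger_gap": 0.35, "pos": [-0.0175, -0.0043, 0.0145]}, {"finger_gap": 0.35, "pos": [-0.03, -0.0073, 0.025]}, {"finger_gap": 0.35, "pos": [-0.0425, -0.0103, 0.0355]}, {"finger_gap": 0.35, "pos": [-0.055, -0.0133, 0.046]}, {"finger_gap": 0.35, "pos": [-0.0675, -0.0163, 0.0563]}, {"finger_gap": 0.35, "pos": [-0.0775, -0.0188, 0.0648]}, {"finger_gap": 0.35, "pos": [-0.085, -0.0205, 0.071]}]' | python3 steer.py
python3 - <<'E'
from station import r
import cv2
c=r.capture("top")
cv2.imwrite("pics/t5.png",cv2.resize(c["pixels"][110:250,240:430,::-1],None,fx=4,fy=4,interpolation=cv2.INTER_CUBIC))
E
```

```text
time_s: 5.1
tcp_pos: [0.6166, -0.0224, 0.0223]
ee_rot: [[-0.514, -0.741, 0.431], [-0.57, 0.671, 0.474], [-0.641, -0.002, -0.768]]
wrist_force: [-0.3, 0.6, -0.1]
gripper_width: 0.347
gripper_force: 0.5
```

View pics/t5.png

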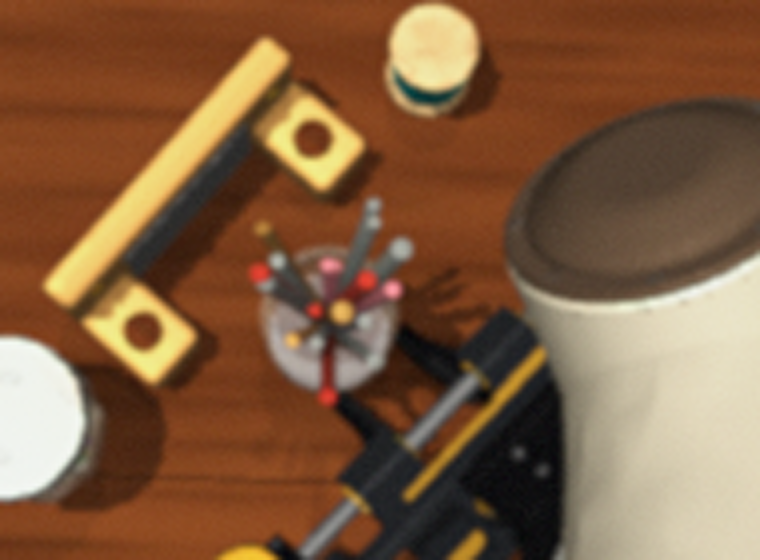

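The rim centre is now at about (331,318), still upright. The mouth is ahead between (198,338) and (320,192).

```bash
python3 - <<'E'
from h import *
from station import r
t=np.load("top1.npz");a=ray(t,240+331/4,110+318/4,.083)
s=r.sense();d=a-s["tcp_pos"][:2];print(a,np.linalg.norm(d),np.degrees(np.arctan2(d[1],d[0])))
X=np.array([.631,.7755]);Y=np.array([-.7755,.631]);e=a-HOME;print(e@X,e@Y)
for q in(HOME-.03*X,HOME): print(move(s,[*(q-d),.0225],target(48,40))[0])
E
```

```text
[0.63973486 0.00647348] 0.03655694918152111 51.37503815740818
-0.05428272038883238 0.002832681504894235
[-0.0188 -0.0016  0.0155]
[-0.0418  0.      0.0347]
```

Scaled: -0.034 m / 0.4 = -0.085, -0.031 m / 0.4 = -0.0775.

```bash
echo '[{"finger_gap": 0.35, "pos": [-0.0075, 0, 0.0063]}, {"finger_gap": 0.35, "pos": [-0.0175, -0.0013, 0.0145]}, {"finger_gap": 0.35, "pos": [-0.03, -0.0025, 0.025]}, {"finger_gap": 0.35, "pos": [-0.0425, -0.0025, 0.0353]}, {"finger_gap": 0.35, "pos": [-0.055, -0.0025, 0.0458]}, {"finger_gap": 0.35, "pos": [-0.0675, -0.0025, 0.056]}, {"finger_gap": 0.35, "pos": [-0.0775, -0.0013, 0.0643]}, {"finger_gap": 0.35, "pos": [-0.085, 0, 0.0705]}]' | python3 steer.py && echo '[{"finger_gap": 0.35, "pos": [-0.0038, 0, 0.003]}, {"finger_gap": 0.35, "pos": [-0.0075, 0, 0.0063]}, {"finger_gap": 0.35, "pos": [-0.0113, 0, 0.0093]}, {"finger_gap": 0.35, "pos": [-0.015, 0, 0.0125]}, {"finger_gap": 0.35, "pos": [-0.015, 0, 0.0125]}]' | python3 steer.py
python3 - <<'E'
from station import r
import cv2
c=r.capture("top")
cv2.imwrite("pics/t6.png",cv2.resize(c["pixels"][110:250,230:420,::-1],None,fx=4,fy=4,interpolation=cv2.INTER_CUBIC))
E
```

```text
time_s: 5.95
tcp_pos: [0.6461, 0.0105, 0.0224]
ee_rot: [[-0.515, -0.741, 0.431], [-0.57, 0.671, 0.474], [-0.641, -0.002, -0.768]]
wrist_force: [-0.8, -0.6, -0.7]
gripper_width: 0.349
gripper_force: 0.5
time_s: 6.45
tcp_pos: [0.6512, 0.0159, 0.0224]
ee_rot: [[-0.515, -0.741, 0.431], [-0.57, 0.671, 0.474], [-0.641, -0.002, -0.768]]
wrist_force: [0.0, 0.3, -0.4]
gripper_width: 0.349
gripper_force: 0.2
```

View pics/t6.png

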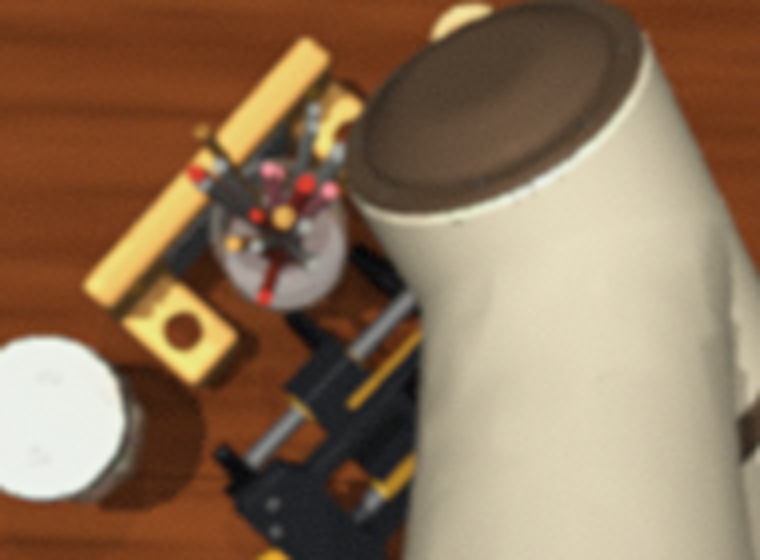

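The jar is inside the bay with its rim at about (280,232), close to the board and upright. No contact force yet, so I'll creep on.

```bash
for i in 1 2 3; do echo '[{"finger_gap": 0.35, "pos": [-0.002, 0, 0.0015]}, {"finger_gap": 0.35, "pos": [-0.0038, 0, 0.0033]}, {"finger_gap": 0.35, "pos": [-0.0038, 0, 0.0033]}]' | python3 steer.py | egrep 'tcp|force'; done
```

```text
tcp_pos: [0.6522, 0.0169, 0.0223]
wrist_force: [-2.7, -1.8, -0.2]
gripper_force: 1.0
tcp_pos: [0.6528, 0.0174, 0.022]
wrist_force: [-4.9, -5.3, 1.8]
gripper_force: 3.3
tcp_pos: [0.6531, 0.0177, 0.0218]
wrist_force: [-8.0, -9.1, 5.7]
gripper_force: 5.7
```

Force is rising against the felt, so the jar is home. I'll back straight off and look.

Scaled: 0.08 m / 0.4 = 0.2, -0.066 m / 0.4 = -0.165.

```bash
echo '[{"finger_gap": 0.35, "pos": [0.005, 0, -0.0043]}, {"finger_gap": 0.35, "pos": [0.0125, 0, -0.0105]}, {"finger_gap": 0.35, "pos": [0.025, 0, -0.0208]}, {"finger_gap": 0.35, "pos": [0.05, 0, -0.0415]}, {"finger_gap": 0.35, "pos": [0.1, 0, -0.0825]}, {"finger_gap": 0.35, "pos": [0.15, 0, -0.125]}, {"finger_gap": 0.35, "pos": [0.2, 0, -0.165]}, {"finger_gap": 0.35, "pos": [0.2, 0, -0.165]}]' | python3 steer.py && echo '[{"finger_gap": 0.35, "pos": [0, 0, -0.075]}, {"finger_gap": 0.35, "pos": [0, 0, -0.175]}, {"finger_gap": 0.35, "pos": [0, 0, -0.275]}, {"finger_gap": 0.35, "pos": [0, 0, -0.35]}, {"finger_gap": 0.35, "pos": [0, 0, -0.35]}]' | python3 steer.py
python3 - <<'E'
from station import r
import cv2,numpy as np
c=r.capture("top");np.savez("top9.npz",**c)
a=cv2.resize(c["pixels"][110:250,220:380,::-1],None,fx=4,fy=4,interpolation=cv2.INTER_CUBIC)
cv2.imwrite("pics/t7.png",a)
E
```

```text
time_s: 8.2
tcp_pos: [0.5835, -0.0593, 0.0216]
ee_rot: [[-0.517, -0.739, 0.432], [-0.568, 0.674, 0.472], [-0.64, -0.001, -0.769]]
wrist_force: [0.6, 1.2, -0.4]
gripper_width: 0.353
gripper_force: 0.1
time_s: 8.7
tcp_pos: [0.5258, -0.125, 0.1331]
ee_rot: [[-0.511, -0.74, 0.437], [-0.571, 0.672, 0.471], [-0.642, -0.009, -0.766]]
wrist_force: [0.9, -0.4, -0.4]
gripper_width: 0.351
gripper_force: 0.0
```

View pics/t7.png

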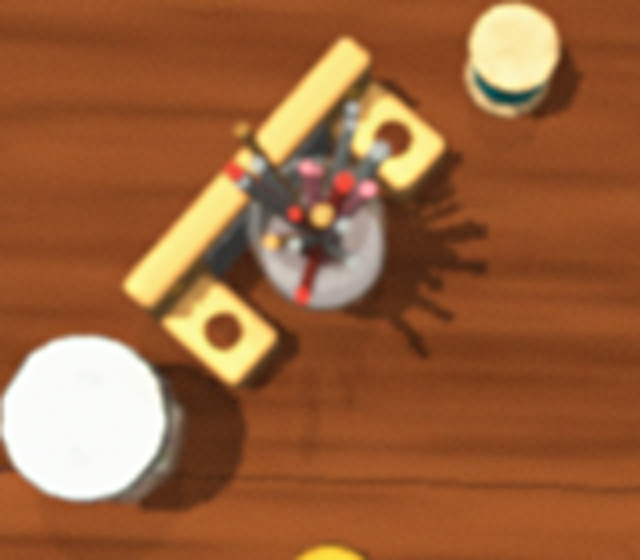

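```bash
python3 - <<'E'
from h import *
t=np.load("top9.npz");X=np.array([.631,.7755]);Y=np.array([-.7755,.631])
for p in((317,234),(317,230)):
    e=ray(t,220+p[0]/4,110+p[1]/4,.083)-HOME;print(e@X,e@Y)
# overlay predicted rim/base outlines for jar at home, crossed with measured
import cv2
im=cv2.resize(t["pixels"][110:250,220:380,::-1],None,fx=5,fy=5,interpolation=cv2.INTER_CUBIC)
J=HOME-.004*Y
th=np.linspace(0,2*np.pi,60)
for z,c in((.083,(0,255,0)),(0.,(255,255,0))):
    q=[(proj(t,[J[0]+.028*np.cos(a),J[1]+.028*np.sin(a),z])-[220,110])*5 for a in th];cv2.polylines(im,[np.int32(q)],1,c,1)
for z,x,c in((.072,.0285,(0,0,255)),(.034,-.013,(255,0,255))):
    q=[(proj(t,[*(HOME+x*X+y*Y),z])-[220,110])*5 for y in(-.07,.07)];cv2.polylines(im,[np.int32(q)],0,c,1)
cv2.imwrite("pics/t8.png",im)
E
```

```text
-0.0034888013349461838 0.0017732985781544358
-0.0024193420157460435 0.0005464649455823783
```

View pics/t8.png

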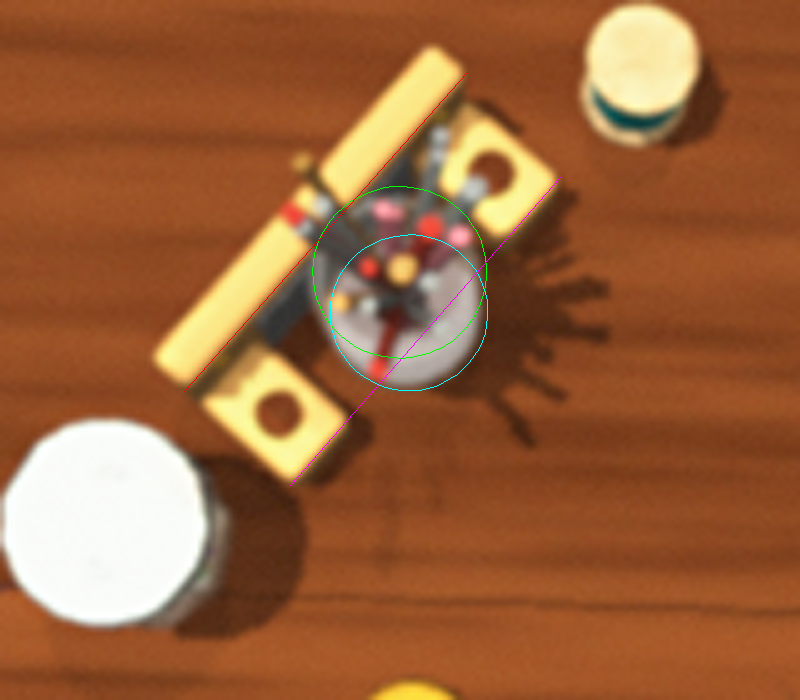

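The predicted outline of a jar standing at home matches the jar in the image, base edge at about (410,388). It is upright against the board, and the button jar and spool have not moved.

```bash
python3 -c "
from station import r
print(r.finish_job())"
```

```text
the job is handed in; nothing more can be done
None
```

The hook jar now stands upright in the dock, pressed home against the back board. The job is handed in, and no verdict was returned. In the final top image the button jar and spool had not moved; the beeswax was mostly out of that crop.

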